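# Hook the roll-holder arm onto the slotted upright

### The job

Hang the loose roll-holder arm on the slotted upright: push its two hook tabs fully into the two slots, then press it down until it is seated in the slots and the spring catch has snapped out again above its back plate. Work by feel and gently: never push hard against the upright, and leave the other things on the bench where they are. Let go of it in the end.

Things in the scene. Friction and masses are not known exactly. Their poses are not given: they have to be found in the camera images.
- roll_arm: Loose grey roll-holder arm, about 0.18 kg, standing on its two end plates. Origin: on the back face of the back plate, mid width, at the lower edge; +x out of the back, the way the tabs point; z up. In mm: back plate x -6..0, y -18..18, z 0..78; bar x -101..-5, y -8..8 (16 thick), z 48..73; front plate x -106..-100, y -22..22, z 0..75.
- bar_center (a point): Centre of that bar, the place to pinch it from above across its 16 mm thickness: x -53, y 0, z 60.5 mm in the arm's frame; same axes.
- lower_tab (a point): Underside of the neck of the arm's lower hook tab where it leaves the back plate (x 0, y 0, z 10 mm in the arm's frame; same axes). Both tabs are 5 mm thick in y: neck 8 mm high, 6 mm long, then a lip reaching on to x = 10 mm, which hangs 8 mm below the neck's underside (whole tab 16 mm high). The upper tab is the same, 40 mm higher.
- upright: Upright fixed to the bench: an aluminium channel 52 mm wide, 140 mm tall, on a dark foot plate (x -20..85 mm, 130 wide, 10 high), carrying a steel slotted plate in front (40 wide, 4 mm thick, hollow behind; top at most 160 mm). Origin: on the bench, at the front face of the plate, mid width. +x points into the upright; z up. The arm goes in with its x along this x.
- slot_nominal (a point): Nominal place of the lower slot's bottom edge: on the plate's front, mid width, 60 mm above the bench; axes as the upright. The plate is clamped up to 16 mm higher or lower than this, differently each time, and no reading tells it: find the slots by eye, or by feel, sliding the tabs lightly down the face. Slots: 8.5 mm wide, 20 mm high, the upper one 40 mm above the lower.
- catch (a joint): Spring catch: brass round-nosed pin, 8 mm thick, in the slotted plate, 73.5 mm above the lower slot's bottom edge. 0 m = out (5 mm proud of the plate), up to 0.006 m pushed in; 1.6 to 3.6 N. The back plate pushes it in as the tabs enter; once the arm is pressed down 8 to 12 mm onto the slots' bottom edges it snaps out above the back plate's top edge.
- tape_roll: Bystander: roll of tape lying flat, 98 mm across, 25 mm high; origin at its underside.
- timer: Bystander: small white timer, 68x68x20 mm; origin at its underside.
- marker_b: Bystander: marker pen lying down, 135 mm long; origin at its underside.
- beaker: Bystander: small beaker, 54 mm across, 69 mm high; origin at its underside.
- flask: Bystander: conical flask, 76 mm across, 133 mm high; origin at its underside.
Things that resemble listed ones, but are neither listed nor needed, are in the scene too. Leave any red or yellow look-alike of the roll_arm alone.

How it is judged:
On the way:
1. the tabs are in the slots: the arm's back is within 3.5 mm of the plate and the catch is pushed in by more than 2 mm (x of roll_arm in the frame of upright above -0.0035 m and value of joint catch above 0.002 m and y of roll_arm in the frame of upright between -0.005 and 0.005 m), for 0.05 s.
At the end, for the whole second after the job is handed in: The roll-holder arm hangs at rest on the upright, let go: back within 4 mm of the slotted plate and of its centre line, lower edge 31 to 69 mm above the bench, upright within 0.12 rad, square to the plate within 0.15 rad, catch pushed in less than 1.5 mm (x of roll_arm in the frame of upright between -0.004 and 0.003 m and y of roll_arm in the frame of upright between -0.004 and 0.004 m and z of roll_arm in the frame of upright between 0.031 and 0.069 m and value of joint catch below 0.0015 m and angle between roll_arm's own z axis and vertical below 0.12 rad and angle between the x axis of roll_arm and the x axis of upright, either way round below 0.15 rad and linear speed of roll_arm below 0.02 m/s); the robot touches nothing.
It fails at once if the roll-holder arm is pushed against the upright with more than 40 N (contact force between roll_arm and upright above 40 N).
It fails at once if the robot itself pushes the upright with more than 15 N (contact force between any of the fingers, the arm and upright above 15 N).
It fails at once if a bystander is moved by more than 30 mm (distance of any of tape_roll, timer, marker_b, beaker, flask from where it was at the start of the episode above 0.03 m).
It also fails if it takes over 72 s, if anything falls off the work surface, if the arm or the gripper's body presses on something with over 40 N, if the wrist force passes 120 N, or if a joint passes its speed limit or range.

### The arm

A 6-joint arm with a two-finger parallel gripper is mounted at the origin on a cart in front of the work surface, level with it; the furniture and walls round the work are solid. World frame = base frame: x ahead of the robot, y to its left, z up, the work surface at z = 0. Lengths are in m, angles in rad, forces in N, time in s.
With the tool pointing down it reaches from about 0.325 to 0.9 m from the base axis. Payload 3.5 kg.
Tool frame: the origin (TCP) lies on the mounting face of the last link; the fingertips stand 173 mm ahead of it and the grasp point (between the pads) lies 155 mm ahead of it; y points along the fingers, x is the direction in which the jaws open and shut, and the axes are right-handed (so a half turn about y gives the same grasp; the last joint's range is limited). The gripper opens to 85 mm and grips with 20 to 120 N. Pads are 22 mm wide; open, the fingers measure 114 mm over their backs; the gripper's body (76 mm by 85 mm) begins 54 mm behind the grasp point. The pads swing forward as they close: fully open they stand 13 mm farther back than shut.
Start: joints at [-1.284, 0.276, -0.026, 1.268, 0, 1.467], TCP at [0.237, -0.578, 0.405] pointing down, gripper open.
Joint ranges: [-3.12, 3.12], [-0.85, 1.88], [-1.08, 1.24], [-1.95, 2.15], [-1.57, 1.53], [-3.14, 3.14]. Speed limits (rad/s): [2.57, 2.57, 3.14, 3.14, 3.14, 3.14].

### API

Orientations are given as a unit quaternion [w, x, y, z].
In Python, from rig import manip, optics gives the robot as it stands.
- The arm moves only by the tool carry_out, never from a script. Its argument "rows" is a list of rows, each an object of numbers: "jaw": the opening, from 0 (shut) to 1 (fully open); "x", "y", "z": the shift along the tool's x, y, z in cm; "roll": the turn about the tool's y in degrees. A call has 1 to 8 rows; each row shifts and turns the commanded pose from where the row before left it, along the tool's axes as they then stand; what a row does not reach is not made up. A row lasts 1/12 s, in which the tool goes at most 41.7 mm and 7.16 degrees, less where a joint would pass 70% of its speed; a pose out of reach is approached as far as the arm can. A call with a gripper value outside its range is refused whole. The fingers move at their own pace and stop on an object; the grip force is fixed at half the most. Time passes only in rows, so rows that do not move let the fingers close. It gives the time, the measured TCP pose, the force and the opening at its end, in the units of the state.
- manip.get_obs(): the state, without advancing time (a new reading comes with each control period).
- optics.grab_frame(name): name is "side" or "top"; returns the picture (400x640x3 uint8, red, green, blue); there is no depth.
- optics.camera_params(name): a dict with "fovy" (degrees; the focal length in pixels is half the picture's height over the tangent of half this angle, whatever the lens; pixels are square), "cx", "cy" (the principal point, pixels), "D" ([k1, k2, p1, p2, k3] as OpenCV has them; the pictures are not rectified), "R" (3x3) and "t" (3): a world point X has camera coordinates R X + t. Camera axes: x right, y down, z forward; pixel columns grow to the right and rows downward; lengths in m; the calibration is good to about 2 mm. A picture is of the moment at which its call begins. camera_params takes no time and is no camera call.
- manip.hand_in(): hands the job in, once; it reports no verdict.
The state is a dict: "time": time; "joint_pos": joint angles; "qvel": joint speeds; "joint_torque": joint torques, N m; "position": TCP position; "eef_rot": TCP orientation; "force": force on the tool from outside, world axes, zero at the start; "torque": the same for the moment, N m; "grip_width": finger opening in m.
Only numpy, scipy, OpenCV 4.12 (cv2) and the standard library are available. Lean on these libraries where they do the work, as an engineer would, in place of code of your own. Each camera call takes 0.05 s, during which the arm holds its last target. There are 200 camera calls.

## Working session

There is one attempt and no reset: what is moved stays moved. The work goes in short steps, Python scripts to look and compute and a tool call to move; the robot and the scene stay as the last step left them, time stands still between calls to the robot, and variables do not carry over. Pictures are saved under pics/ and viewed, about 8 in all and at most 12, crops included, and the job is handed in when it is done.

Besides the shell and the picture viewer there is one more tool, called after "Request:" by a JSON object that holds its "name" and its "arguments". carry_out: Moves the arm, as the interface text tells. Its arguments: {"type":"object","properties":{"rows":{"type":"array"}},"required":["rows"]}

```bash
mkdir -p pics
python3 - <<'E'
from rig import manip, optics
import cv2
for n in("side","top"):
    cv2.imwrite(f"pics/{n}0.png",cv2.cvtColor(optics.grab_frame(n),cv2.COLOR_RGB2BGR)); print(n,optics.camera_params(n))
print(manip.get_obs())
E
```

```text
side {'fovy': 57.38996191173853, 'cx': 318.7158030390694, 'cy': 200.30736090183686, 'D': array([-0.06493781,  0.        ,  0.        ,  0.        ,  0.        ]), 'R': array([[-0.95950775, -0.28079023, -0.02239926],
       [-0.12808879,  0.50575592, -0.85311442],
       [ 0.25087475, -0.8157008 , -0.52124281]]), 't': array([0.45890068, 0.17207653, 0.80399049])}
top {'fovy': 55.20722459592705, 'cx': 319.6617406579864, 'cy': 205.22047195364962, 'D': array([-0.0820768,  0.       ,  0.       ,  0.       ,  0.       ]), 'R': array([[-0.01785193, -0.99953455, -0.02473847],
       [-0.9987031 ,  0.01900608, -0.04723226],
       [ 0.04768046,  0.0238632 , -0.99857755]]), 't': array([-0.04854023,  0.51484502,  1.02417023])}
{'time': 0.1, 'joint_pos': array([-1.28440753e+00,  2.77095802e-01, -2.77535325e-02,  1.26801522e+00,
        2.41270992e-05,  1.46740336e+00]), 'qvel': array([-0.00221009, -0.00032606,  0.00510772,  0.00045605, -0.00276796,
        0.00013196]), 'joint_torque': array([ 8.23266942e-05, -4.46708143e+01,  2.96128339e+01,  8.42322770e-03,
       -1.15042139e-04, -6.44655699e-06]), 'position': array([ 0.23738718, -0.57777493,  0.40364241]), 'eef_rot': array([ 0.58783803, -0.58688962,  0.39426114, -0.39314778]), 'force': array([-0.57094569,  1.36686847, -0.80469842]), 'torque': array([ 0.00566946, -0.03249322, -0.0231349 ]), 'grip_width': 0.08507806412652055}
```

View pics/side0.png

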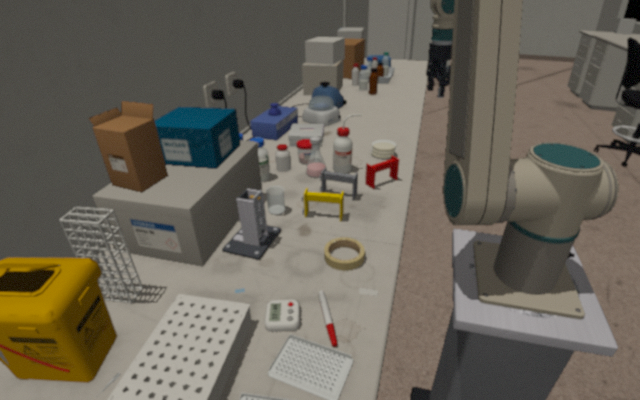

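View pics/top0.png

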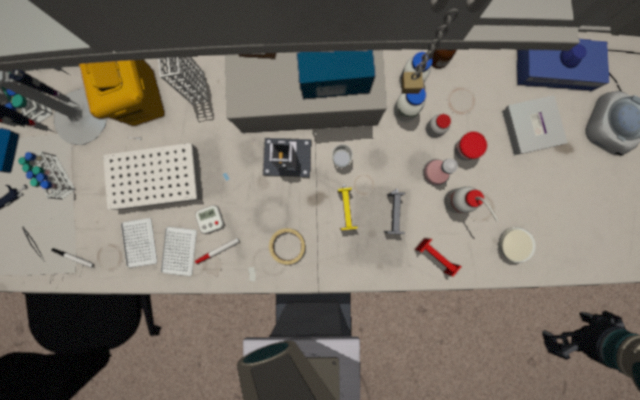

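The side view shows the upright at about (253,225) and the grey arm at (340,185). The top view shows the upright at about (287,157) and the grey arm at (396,213), with its neighbours yellow (348,210) and red (438,257). Next I'll enlarge both.

```bash
cat > h.py <<'E'
import numpy as np, cv2
from rig import manip, optics
P={n:optics.camera_params(n) for n in("side","top")}
def K(n):
    p=P[n]; f=200/np.tan(np.radians(p["fovy"]/2)); return np.array([[f,0,p["cx"]],[0,f,p["cy"]],[0,0,1.]])
def proj(n,X):
    p=P[n]; return cv2.projectPoints(np.atleast_2d(X).astype(float),cv2.Rodrigues(np.array(p["R"]))[0],np.array(p["t"]),K(n),np.array(p["D"]))[0][:,0]
def ray(n,uv):
    p=P[n]; q=cv2.undistortPoints(np.array([[uv]],float),K(n),np.array(p["D"]))[0,0]
    R=np.array(p["R"]); return -R.T@p["t"], R.T@np.array([q[0],q[1],1])
def onz(n,uv,z):
    c,d=ray(n,uv); return c+d*(z-c[2])/d[2]
def tri(a,b):
    (c1,d1),(c2,d2)=ray("side",a),ray("top",b)
    s=np.linalg.lstsq(np.c_[d1,-d2],c2-c1,rcond=None)[0]; p,q=c1+d1*s[0],c2+d2*s[1]
    return (p+q)/2,np.linalg.norm(p-q)
def crop(im,u,v,w,h,s): return cv2.resize(im[v:v+h,u:u+w],None,fx=s,fy=s,interpolation=cv2.INTER_CUBIC)
def grab(n): return cv2.cvtColor(optics.grab_frame(n),cv2.COLOR_RGB2BGR)
E
python3 - <<'E'
from h import *
s=cv2.imread("pics/side0.png");t=cv2.imread("pics/top0.png")
a=np.hstack([crop(s,220,180,65,80,6),crop(t,255,130,65,80,6)])[:,:780]
cv2.imwrite("pics/c1.png",a)
a=np.hstack([crop(s,310,160,60,50,6),crop(t,375,180,50,65,6)[:300]]) if 0 else np.hstack([crop(s,310,155,60,65,6),crop(t,370,180,60,65,6)])
cv2.imwrite("pics/c2.png",a)
E
```

```text
(no output)
```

View pics/c1.png

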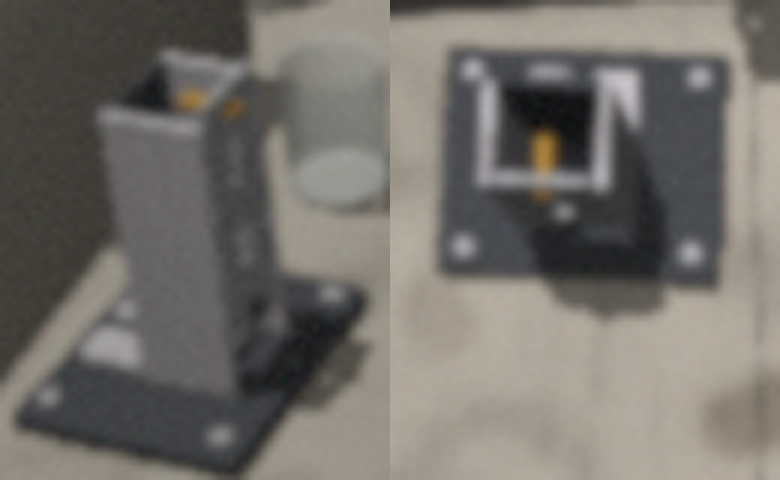

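View pics/c2.png

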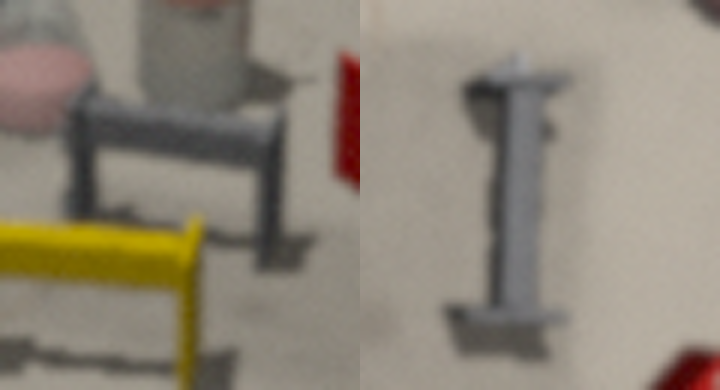

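The upright's catch pin tip is at about side (258.8,198) and top (280.3,162.5). The grey arm's tabs point to +x, the same way as the upright. I'll fit the upright and arm poses from these points.

```bash
cat > fit.py <<'E'
from h import *
from scipy.optimize import least_squares
from scipy.spatial.transform import Rotation as Ro
T=lambda u,v:(255+(u-390)/6-.4,130+v/6-.4); S=lambda u,v:(220+u/6-.4,180+v/6-.4)
T2=lambda u,v:(370+(u-360)/6-.4,180+v/6-.4); S2=lambda u,v:(310+u/6-.4,155+v/6-.4)
def fit(obs,x0):
    def res(p):
        c,s=np.cos(p[2]),np.sin(p[2]);r=[]
        for n,uv,(x,y,z) in obs:
            r.append(proj(n,[p[0]+c*x-s*y,p[1]+s*x+c*y,z])[0]-uv)
        return np.ravel(r)
    o=least_squares(res,x0,loss="soft_l1"); print(o.x.round(4),res(o.x).reshape(-1,2).round(1).tolist()); return o.x
up=[("top",T(449,50),(.085,.065,.01)),("top",T(727,58),(.085,-.065,.01)),("top",T(716,287),(-.02,-.065,.01)),("top",T(440,272),(-.02,.065,.01)),
 ("side",S(16,418),(.085,.065,.01)),("side",S(240,465),(-.02,.065,.01)),("side",S(366,293),(-.02,-.065,.01))]
U=fit(up,[.6,.1,0])
ar=[("top",T2(523,95),(-.008,0,.073)),("top",T2(519,300),(-.098,0,.073)),("top",T2(570,77),(-.003,-.018,.078)),("top",T2(567,318),(-.103,-.022,.075)),
 ("top",T2(447,313),(-.103,.022,.075)),
 ("side",S2(281,268),(-.106,.022,0)),("side",S2(284,115),(-.106,.022,.075)),("side",S2(70,215),(0,.018,0))]
A=fit(ar,[.45,-.1,0])
if __name__=="__main__":
    print(tri(S(233,108),T(542,193)))
    for n in P: print(n,(-np.array(P[n]["R"]).T@P[n]["t"]).round(3))
    print(Ro.from_quat(manip.get_obs()["eef_rot"],scalar_first=True).as_matrix().round(3))
    c,s=np.cos(U[2]),np.sin(U[2])
    # predicted pin tip for pin height h
    for h in (.1175,.1335,.1495): print(h,proj("side",[U[0]-.005*c,U[1]-.005*s,h])[0],proj("top",[U[0]-.005*c,U[1]-.005*s,h])[0])
E
python3 fit.py
```

```text
[ 0.6141  0.0318 -0.0521] [[-0.5, 0.1], [0.3, -0.0], [0.7, -0.2], [-0.7, 0.9], [-0.9, -0.4], [-0.4, 0.4], [0.9, -1.2]]
[ 0.5409 -0.2573 -0.0533] [[0.2, -0.3], [-0.1, 0.9], [-0.1, 0.8], [0.7, 0.2], [3.3, 0.5], [-2.9, 1.1], [-2.7, 4.6], [-0.6, 4.0]]
(array([0.6140579 , 0.03257081, 0.13633807]), np.float64(0.0005664315159724185))
side [0.261 0.698 0.576]
top [ 0.464 -0.083  1.046]
[[ 0.38  -0.001  0.925]
 [-0.925  0.002  0.38 ]
 [-0.002 -1.     0.   ]]
0.1175 [261.17155915 204.51762679] [281.19224629 165.11436155]
0.1335 [260.46427286 198.77564314] [280.36373504 164.1083318 ]
0.1495 [259.74518603 192.92197638] [279.50618659 163.06702976]
```

```bash
cat > ov.py <<'E'
from h import *
BOX=[((-.006,0),(-.018,.018),(0,.078)),((-.101,-.005),(-.008,.008),(.048,.073)),((-.106,-.1),(-.022,.022),(0,.075)),((0,.01),(-.0025,.0025),(.002,.018)),((0,.01),(-.0025,.0025),(.042,.058))]
def overlay(img,n,pose,u,v,w,h,s,z0=0):
    im=crop(img,u,v,w,h,s); c,sn=np.cos(pose[2]),np.sin(pose[2])
    for b in BOX:
        V=np.array([(x,y,z) for x in b[0] for y in b[1] for z in b[2]])
        X=np.c_[pose[0]+c*V[:,0]-sn*V[:,1],pose[1]+sn*V[:,0]+c*V[:,1],V[:,2]+z0]
        q=((proj(n,X)-[u,v]+.5)*s-.5)
        for i in range(8):
            for j in (1,2,4):
                if not i&j: cv2.line(im,*(tuple(int(k) for k in q[m].round()) for m in(i,i|j)),(0,255,0),1)
    return im
E
python3 - <<'E'
from fit import A
from ov import *
s=cv2.imread("pics/side0.png");t=cv2.imread("pics/top0.png")
cv2.imwrite("pics/c3.png",np.hstack([overlay(s,"side",A,310,155,60,65,6),overlay(t,"top",A,370,180,60,65,6)]))
E
```

```text
[ 0.6141  0.0318 -0.0521] [[-0.5, 0.1], [0.3, -0.0], [0.7, -0.2], [-0.7, 0.9], [-0.9, -0.4], [-0.4, 0.4], [0.9, -1.2]]
[ 0.5409 -0.2573 -0.0533] [[0.2, -0.3], [-0.1, 0.9], [-0.1, 0.8], [0.7, 0.2], [3.3, 0.5], [-2.9, 1.1], [-2.7, 4.6], [-0.6, 4.0]]
```

View pics/c3.png

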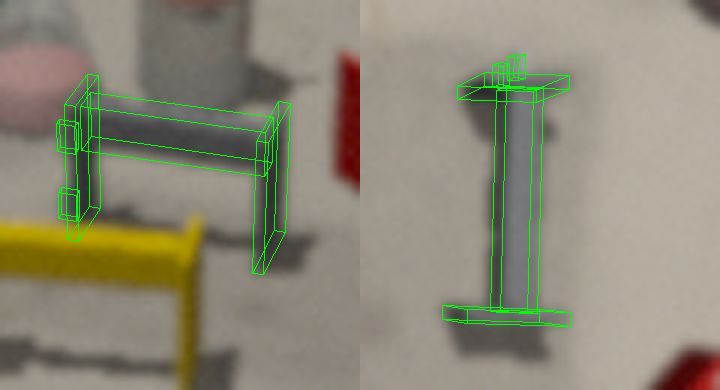

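The overlay matches the arm well in both views. The grasp point is at about (0.488,-0.2545), with a yaw of -0.053. The first move is rotate and travel high.

Request:
{"name": "carry_out", "arguments": {"rows": [{"jaw":1,"roll":6.33},{"jaw":1,"roll":6.33},{"jaw":1,"roll":6.33},{"jaw":1,"roll":6.33},{"jaw":1,"z":1.94,"x":-2.8},{"jaw":1,"z":1.94,"x":-2.8},{"jaw":1,"z":1.94,"x":-2.8},{"jaw":1,"z":1.94,"x":-2.8}]}}

```text
invalid input at $.rows[0]: expected keys jaw, x, y, z, roll
```

Request:
{"name": "carry_out", "arguments": {"rows": [{"jaw":1,"z":1.94,"x":-2.8},{"jaw":1,"z":1.94,"x":-2.8},{"jaw":1,"z":1.94,"x":-2.8},{"jaw":1,"z":1.94,"x":-2.8},{"jaw":1,"z":1.94,"x":-2.8},{"jaw":1,"z":1.94,"x":-2.8},{"jaw":1,"z":1.94,"x":-2.8},{"jaw":1,"z":1.94,"x":-2.8}]}}

```text
invalid input at $.rows[0]: expected keys jaw, x, y, z, roll
```

Request:
{"name": "carry_out", "arguments": {"rows": [{"jaw":1},{"jaw":1},{"jaw":1}]}}

```text
invalid input at $.rows[0]: expected keys jaw, x, y, z, roll
```

Request:
{"name": "carry_out", "arguments": {"rows": [{"jaw":1,"x":0,"y":0,"z":0,"roll":6.33},{"jaw":1,"x":0,"y":0,"z":0,"roll":6.33},{"jaw":1,"x":0,"y":0,"z":0,"roll":6.33},{"jaw":1,"x":0,"y":0,"z":0,"roll":6.33},{"jaw":1,"x":-2.8,"y":0,"z":1.94,"roll":0},{"jaw":1,"x":-2.8,"y":0,"z":1.94,"roll":0},{"jaw":1,"x":-2.8,"y":0,"z":1.94,"roll":0},{"jaw":1,"x":-2.8,"y":0,"z":1.94,"roll":0}]}}

```text
time: 0.77
position: [0.3212, -0.4691, 0.4041]
eef_rot: [0.487, -0.486, 0.513, -0.513]
force: [0.2, 0.2, 0.6]
grip_width: 0.0853
```

Request:
{"name": "carry_out", "arguments": {"rows": [{"jaw":1,"x":-2.8,"y":0,"z":1.94,"roll":0},{"jaw":1,"x":-2.8,"y":0,"z":1.94,"roll":0},{"jaw":1,"x":-2.8,"y":0,"z":1.94,"roll":0},{"jaw":1,"x":-2.8,"y":0,"z":1.94,"roll":0},{"jaw":1,"x":-2.8,"y":0,"z":1.94,"roll":0},{"jaw":1,"x":-2.8,"y":0,"z":1.94,"roll":0},{"jaw":1,"x":-2.8,"y":0,"z":1.94,"roll":0},{"jaw":1,"x":-2.8,"y":0,"z":1.94,"roll":0}]}}

```text
time: 1.43
position: [0.488, -0.2531, 0.4043]
eef_rot: [0.487, -0.487, 0.513, -0.513]
force: [0.5, -1.2, -0.9]
grip_width: 0.0859
```

Request:
{"name": "carry_out", "arguments": {"rows": [{"jaw":1,"x":0,"y":0,"z":0,"roll":0},{"jaw":1,"x":0,"y":0,"z":0,"roll":0},{"jaw":1,"x":0,"y":0,"z":0,"roll":0}]}}

```text
time: 1.68
position: [0.4873, -0.2547, 0.4043]
eef_rot: [0.487, -0.487, 0.513, -0.512]
force: [0.1, -0.3, 0.1]
grip_width: 0.0854
```

Request:
{"name": "carry_out", "arguments": {"rows": [{"jaw":1,"x":0,"y":3,"z":0,"roll":0},{"jaw":1,"x":0,"y":3,"z":0,"roll":0},{"jaw":1,"x":0,"y":3,"z":0,"roll":0},{"jaw":1,"x":0,"y":3,"z":0,"roll":0},{"jaw":1,"x":0,"y":3,"z":0,"roll":0},{"jaw":1,"x":0,"y":2,"z":0,"roll":0},{"jaw":1,"x":0,"y":1.4,"z":0,"roll":0},{"jaw":1,"x":0,"y":0.5,"z":0,"roll":0}]}}

```text
time: 2.35
position: [0.4852, -0.2552, 0.2128]
eef_rot: [0.486, -0.487, 0.515, -0.512]
force: [-0.3, 0.0, -0.8]
grip_width: 0.0851
```

Request:
{"name": "carry_out", "arguments": {"rows": [{"jaw":1,"x":0,"y":0,"z":0,"roll":0},{"jaw":0.6,"x":0,"y":0,"z":0,"roll":0},{"jaw":0.4,"x":0,"y":0,"z":0,"roll":0},{"jaw":0.3,"x":0,"y":0,"z":0,"roll":0},{"jaw":0.2,"x":0,"y":0,"z":0,"roll":0},{"jaw":0,"x":0,"y":0,"z":0,"roll":0},{"jaw":0,"x":0,"y":0,"z":0,"roll":0},{"jaw":0,"x":0,"y":0,"z":0,"roll":0}]}}

```text
time: 3.02
position: [0.4878, -0.2549, 0.2164]
eef_rot: [-0.487, 0.487, -0.512, 0.513]
force: [-0.4, -0.6, 2.8]
grip_width: 0.0153
```

Request:
{"name": "carry_out", "arguments": {"rows": [{"jaw":0,"x":0,"y":0,"z":0,"roll":0},{"jaw":0,"x":0,"y":0,"z":0,"roll":0},{"jaw":0,"x":0,"y":0,"z":0,"roll":0},{"jaw":0,"x":0,"y":0,"z":0,"roll":0}]}}

```text
time: 3.35
position: [0.4878, -0.2549, 0.2164]
eef_rot: [-0.487, 0.487, -0.512, 0.513]
force: [-1.3, -0.6, 6.3]
grip_width: 0.0154
```

Gripped at 15.4 mm. Now I lift and travel to about 30 mm in front of the upright.

Request:
{"name": "carry_out", "arguments": {"rows": [{"jaw":0,"x":0,"y":-0.5,"z":0,"roll":0},{"jaw":0,"x":0,"y":-1.5,"z":0,"roll":0},{"jaw":0,"x":0,"y":-2,"z":0,"roll":0},{"jaw":0,"x":0,"y":-2,"z":0,"roll":0},{"jaw":0,"x":0,"y":-2,"z":0,"roll":0},{"jaw":0,"x":0,"y":-2,"z":0,"roll":0},{"jaw":0,"x":0,"y":-1.5,"z":0,"roll":0},{"jaw":0,"x":0,"y":-0.5,"z":0,"roll":0}]}}

```text
time: 4.02
position: [0.488, -0.2549, 0.3378]
eef_rot: [-0.487, 0.486, -0.512, 0.514]
force: [-0.1, -1.0, -1.9]
grip_width: 0.0152
```

Request:
{"name": "carry_out", "arguments": {"rows": [{"jaw":0,"x":-1,"y":0,"z":0,"roll":0},{"jaw":0,"x":-2,"y":0,"z":0,"roll":0},{"jaw":0,"x":-2.5,"y":0,"z":0,"roll":0},{"jaw":0,"x":-2.5,"y":0,"z":0,"roll":0},{"jaw":0,"x":-2.5,"y":0,"z":0,"roll":0},{"jaw":0,"x":-2.5,"y":0,"z":0,"roll":0},{"jaw":0,"x":-2.5,"y":0,"z":0,"roll":0},{"jaw":0,"x":-2.5,"y":0,"z":0,"roll":0}]}}

```text
time: 4.68
position: [0.4956, -0.0729, 0.3336]
eef_rot: [0.486, -0.487, 0.514, -0.512]
force: [0.2, -0.6, -0.2]
grip_width: 0.0151
```

Request:
{"name": "carry_out", "arguments": {"rows": [{"jaw":0,"x":-2.5,"y":0,"z":0,"roll":0},{"jaw":0,"x":-2.5,"y":0,"z":0,"roll":0},{"jaw":0,"x":-2.5,"y":0,"z":0.5,"roll":0},{"jaw":0,"x":-2,"y":0,"z":1,"roll":0},{"jaw":0,"x":-1.3,"y":0,"z":1,"roll":0},{"jaw":0,"x":-0.5,"y":0,"z":0.25,"roll":0},{"jaw":0,"x":0,"y":0,"z":0,"roll":0},{"jaw":0,"x":0,"y":0,"z":0,"roll":0}]}}

```text
time: 5.35
position: [0.5293, 0.0367, 0.3344]
eef_rot: [0.486, -0.488, 0.514, -0.512]
force: [0.2, -1.5, -1.6]
grip_width: 0.0151
```

Run:
```python
from fit import A,U
from ov import *
o=manip.get_obs();print(o["position"],o["eef_rot"],o["force"])
s=grab("side");t=grab("top");cv2.imwrite("pics/side1.png",s);cv2.imwrite("pics/top1.png",t)
p=o["position"];a=[p[0]+.053*np.cos(U[2]),p[1]+.053*np.sin(U[2]),U[2]]
cv2.imwrite("pics/c4.png",np.hstack([overlay(s,"side",a,220,160,100,100,4,z0=p[2]-.2155),overlay(t,"top",a,240,130,100,100,4,z0=p[2]-.2155)]))
```

```text
[ 0.6141  0.0318 -0.0521] [[-0.5, 0.1], [0.3, -0.0], [0.7, -0.2], [-0.7, 0.9], [-0.9, -0.4], [-0.4, 0.4], [0.9, -1.2]]
[ 0.5409 -0.2573 -0.0533] [[0.2, -0.3], [-0.1, 0.9], [-0.1, 0.8], [0.7, 0.2], [3.3, 0.5], [-2.9, 1.1], [-2.7, 4.6], [-0.6, 4.0]]
[0.5292839  0.03666287 0.33439974] [ 0.48598801 -0.48773293  0.5135077  -0.51209578] [ 0.23902057 -1.45169231 -1.64957081]
```

View pics/c4.png

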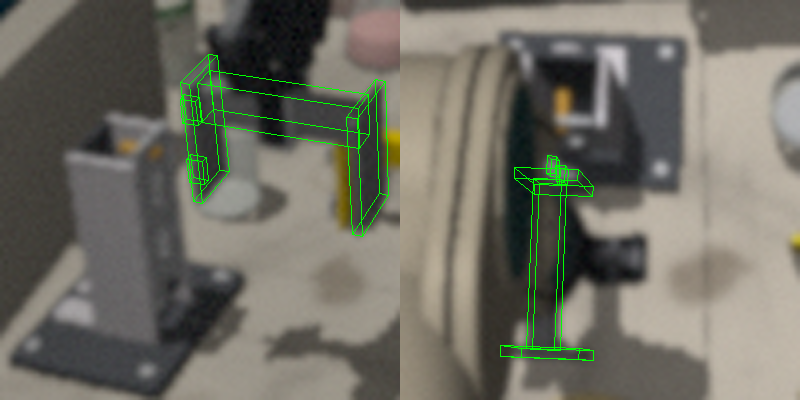

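The held arm matches the expected pose in the side view, and the pin is at about (258.4,197.6), which suggests a slot bottom of about 0.062 m. I'll sharpen the slot view with averaged frames.

Run:
```python
from fit import U
from h import *
m=np.mean([grab("side").astype(float) for _ in range(12)],0); np.save("m.npy",m)
u,v,w,h,s=240,185,35,60,10
g=crop(m,u,v,w,h,s).astype(float); g=np.clip((g-30)*2.6,0,255).astype(np.uint8); b=g.copy()
c,sn=np.cos(U[2]),np.sin(U[2])
def W(x,y,z): return [U[0]+c*x-sn*y,U[1]+sn*x+c*y,z]
def poly(pts,col): cv2.polylines(b,[((proj("side",np.array(pts))-[u,v]+.5)*s-.5).round().astype(int)],True,col,1)
zs=.062
for z in(zs,zs+.04): poly([W(0,-.00425,z),W(0,.00425,z),W(0,.00425,z+.02),W(0,-.00425,z+.02)],(0,255,0))
poly([W(-.005,-.004,zs+.0735),W(0,-.004,zs+.0735),W(0,.004,zs+.0735),W(-.005,.004,zs+.0735)],(0,0,255))
poly([W(0,-.02,.01),W(0,.02,.01),W(0,.02,.14),W(0,-.02,.14)],(255,255,0))
cv2.imwrite("pics/c5.png",np.hstack([g,b]))
```

```text
[ 0.6141  0.0318 -0.0521] [[-0.5, 0.1], [0.3, -0.0], [0.7, -0.2], [-0.7, 0.9], [-0.9, -0.4], [-0.4, 0.4], [0.9, -1.2]]
[ 0.5409 -0.2573 -0.0533] [[0.2, -0.3], [-0.1, 0.9], [-0.1, 0.8], [0.7, 0.2], [3.3, 0.5], [-2.9, 1.1], [-2.7, 4.6], [-0.6, 4.0]]
```

View pics/c5.png

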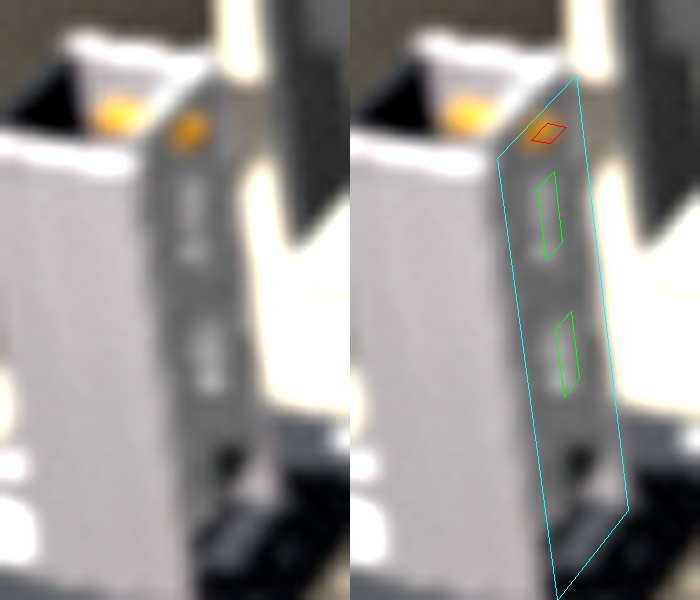

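Both slots show as bright strips: the upper at about (192, 175–265) and the lower at (208, 318–396) in the crop. That matches a slot bottom of 62 mm to within about 1 mm, and the face is at x≈0.616. I'll lower to z0≈62 mm.

Request:
{"name": "carry_out", "arguments": {"rows": [{"jaw":0,"x":0,"y":0.8,"z":0,"roll":0},{"jaw":0,"x":0,"y":1.5,"z":0,"roll":0},{"jaw":0,"x":0,"y":1.5,"z":0,"roll":0},{"jaw":0,"x":0,"y":1.2,"z":0,"roll":0},{"jaw":0,"x":0,"y":0.5,"z":0,"roll":0},{"jaw":0,"x":0,"y":0.1,"z":0,"roll":0},{"jaw":0,"x":0,"y":0,"z":0,"roll":0},{"jaw":0,"x":0,"y":0,"z":0,"roll":0}]}}

```text
time: 6.72
position: [0.5306, 0.0365, 0.2803]
eef_rot: [-0.487, 0.487, -0.513, 0.513]
force: [0.5, 0.6, -0.4]
grip_width: 0.0153
```

Request:
{"name": "carry_out", "arguments": {"rows": [{"jaw":0,"x":0,"y":0,"z":0.4,"roll":0},{"jaw":0,"x":0,"y":0,"z":0.4,"roll":0},{"jaw":0,"x":0,"y":0,"z":0.3,"roll":0},{"jaw":0,"x":0,"y":0,"z":0.3,"roll":0},{"jaw":0,"x":0,"y":0,"z":0,"roll":0},{"jaw":0,"x":0,"y":0,"z":0,"roll":0},{"jaw":0,"x":0,"y":0,"z":0,"roll":0}]}}

```text
time: 7.3
position: [0.5441, 0.0357, 0.2797]
eef_rot: [0.487, -0.487, 0.513, -0.513]
force: [-0.5, 0.5, -1.0]
grip_width: 0.0151
```

Run:
```python
from h import *
o=manip.get_obs();print(o["position"],o["eef_rot"],o["force"])
m=np.mean([grab("side").astype(float) for _ in range(10)],0)
g=np.clip((crop(m,235,160,70,90,6).astype(float)-30)*2.2,0,255).astype(np.uint8)
cv2.imwrite("pics/c6.png",g)
```

```text
[0.54413868 0.03573426 0.27965061] [ 0.48671131 -0.48688215  0.51295197 -0.51277496] [-0.52232465  0.47949657 -0.97654766]
```

View pics/c6.png

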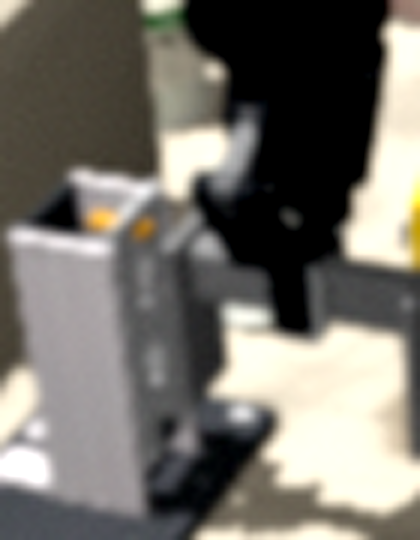

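The arm is aligned just in front of the face. Next I'll creep in and watch the force.

Request:
{"name": "carry_out", "arguments": {"rows": [{"jaw":0,"x":0,"y":0.08,"z":0.2,"roll":0},{"jaw":0,"x":0,"y":0,"z":0.2,"roll":0},{"jaw":0,"x":0,"y":0,"z":0.15,"roll":0},{"jaw":0,"x":0,"y":0,"z":0.15,"roll":0},{"jaw":0,"x":0,"y":0,"z":0,"roll":0},{"jaw":0,"x":0,"y":0,"z":0,"roll":0}]}}

```text
time: 8.3
position: [0.5513, 0.0353, 0.2789]
eef_rot: [-0.487, 0.487, -0.513, 0.513]
force: [0.4, -0.3, -2.5]
grip_width: 0.0151
```

Request:
{"name": "carry_out", "arguments": {"rows": [{"jaw":0,"x":0,"y":0,"z":0.1,"roll":0},{"jaw":0,"x":0,"y":0,"z":0.1,"roll":0},{"jaw":0,"x":0,"y":0,"z":0,"roll":0},{"jaw":0,"x":0,"y":0,"z":0,"roll":0}]}}

```text
time: 8.63
position: [0.5532, 0.0353, 0.2789]
eef_rot: [-0.487, 0.487, -0.513, 0.513]
force: [0.6, 0.2, -1.9]
grip_width: 0.015
```

Request:
{"name": "carry_out", "arguments": {"rows": [{"jaw":0,"x":0,"y":0,"z":0.1,"roll":0},{"jaw":0,"x":0,"y":0,"z":0.1,"roll":0},{"jaw":0,"x":0,"y":0,"z":0,"roll":0},{"jaw":0,"x":0,"y":0,"z":0,"roll":0}]}}

```text
time: 8.97
position: [0.5553, 0.0352, 0.2789]
eef_rot: [-0.487, 0.487, -0.513, 0.513]
force: [0.4, 0.6, -2.0]
grip_width: 0.0152
```

Request:
{"name": "carry_out", "arguments": {"rows": [{"jaw":0,"x":0,"y":0,"z":0.1,"roll":0},{"jaw":0,"x":0,"y":0,"z":0,"roll":0},{"jaw":0,"x":0,"y":0,"z":0,"roll":0}]}}

```text
time: 9.22
position: [0.5562, 0.0351, 0.2789]
eef_rot: [-0.487, 0.487, -0.513, 0.513]
force: [0.3, 0.5, -2.3]
grip_width: 0.0155
```

Request:
{"name": "carry_out", "arguments": {"rows": [{"jaw":0,"x":0,"y":0,"z":0.1,"roll":0},{"jaw":0,"x":0,"y":0,"z":0.1,"roll":0},{"jaw":0,"x":0,"y":0,"z":0,"roll":0},{"jaw":0,"x":0,"y":0,"z":0,"roll":0}]}}

```text
time: 9.55
position: [0.558, 0.035, 0.2788]
eef_rot: [0.487, -0.487, 0.513, -0.513]
force: [-0.5, -0.2, -1.0]
grip_width: 0.0151
```

Request:
{"name": "carry_out", "arguments": {"rows": [{"jaw":0,"x":0,"y":0,"z":0.1,"roll":0},{"jaw":0,"x":0,"y":0,"z":0,"roll":0},{"jaw":0,"x":0,"y":0,"z":0,"roll":0}]}}

```text
time: 9.8
position: [0.5589, 0.035, 0.2788]
eef_rot: [0.487, -0.487, 0.513, -0.513]
force: [-1.9, 0.3, -1.1]
grip_width: 0.0148
```

Request:
{"name": "carry_out", "arguments": {"rows": [{"jaw":0,"x":0,"y":0,"z":0.1,"roll":0},{"jaw":0,"x":0,"y":0,"z":0,"roll":0},{"jaw":0,"x":0,"y":0,"z":0,"roll":0}]}}

```text
time: 10.05
position: [0.56, 0.0349, 0.2788]
eef_rot: [0.487, -0.487, 0.513, -0.513]
force: [-1.7, 1.1, -1.1]
grip_width: 0.015
```

Request:
{"name": "carry_out", "arguments": {"rows": [{"jaw":0,"x":0,"y":0,"z":0.1,"roll":0},{"jaw":0,"x":0,"y":0,"z":0,"roll":0},{"jaw":0,"x":0,"y":0,"z":0,"roll":0}]}}

```text
time: 10.3
position: [0.561, 0.0349, 0.2788]
eef_rot: [0.487, -0.487, 0.513, -0.513]
force: [-2.2, 0.9, -1.3]
grip_width: 0.0149
```

Request:
{"name": "carry_out", "arguments": {"rows": [{"jaw":0,"x":0,"y":0,"z":0.1,"roll":0},{"jaw":0,"x":0,"y":0,"z":0,"roll":0},{"jaw":0,"x":0,"y":0,"z":0,"roll":0}]}}

```text
time: 10.55
position: [0.562, 0.0348, 0.2788]
eef_rot: [0.487, -0.487, 0.513, -0.513]
force: [-3.0, -0.1, -2.3]
grip_width: 0.0149
```

Request:
{"name": "carry_out", "arguments": {"rows": [{"jaw":0,"x":0,"y":0,"z":0.1,"roll":0},{"jaw":0,"x":0,"y":0,"z":0,"roll":0},{"jaw":0,"x":0,"y":0,"z":0,"roll":0}]}}

```text
time: 10.8
position: [0.5628, 0.0348, 0.2787]
eef_rot: [0.487, -0.487, 0.513, -0.513]
force: [-4.6, -0.2, -1.6]
grip_width: 0.0154
```

Request:
{"name": "carry_out", "arguments": {"rows": [{"jaw":0,"x":0,"y":0,"z":0.1,"roll":0},{"jaw":0,"x":0,"y":0,"z":0,"roll":0},{"jaw":0,"x":0,"y":0,"z":0,"roll":0}]}}

```text
time: 11.05
position: [0.5632, 0.0348, 0.2787]
eef_rot: [0.486, -0.488, 0.514, -0.512]
force: [-7.0, 0.5, 1.4]
grip_width: 0.0149
```

The back plate is now on the face (force rising, motion stalling). Now pressing down.

Request:
{"name": "carry_out", "arguments": {"rows": [{"jaw":0,"x":0,"y":0.2,"z":0,"roll":0},{"jaw":0,"x":0,"y":0.2,"z":0,"roll":0},{"jaw":0,"x":0,"y":0,"z":0,"roll":0},{"jaw":0,"x":0,"y":0,"z":0,"roll":0}]}}

```text
time: 11.38
position: [0.5631, 0.0348, 0.2743]
eef_rot: [0.486, -0.488, 0.514, -0.512]
force: [-6.2, 0.6, -1.7]
grip_width: 0.0153
```

Request:
{"name": "carry_out", "arguments": {"rows": [{"jaw":0,"x":0,"y":0.15,"z":0,"roll":0},{"jaw":0,"x":0,"y":0.15,"z":0,"roll":0},{"jaw":0,"x":0,"y":0,"z":0,"roll":0},{"jaw":0,"x":0,"y":0,"z":0,"roll":0}]}}

```text
time: 11.72
position: [0.5631, 0.0348, 0.271]
eef_rot: [0.486, -0.488, 0.514, -0.512]
force: [-4.7, 0.0, -3.1]
grip_width: 0.0151
```

Request:
{"name": "carry_out", "arguments": {"rows": [{"jaw":0,"x":0,"y":0.1,"z":0,"roll":0},{"jaw":0,"x":0,"y":0,"z":0,"roll":0},{"jaw":0,"x":0,"y":0,"z":0,"roll":0}]}}

```text
time: 11.97
position: [0.5632, 0.0348, 0.2704]
eef_rot: [0.486, -0.488, 0.514, -0.512]
force: [-6.4, -0.1, -0.5]
grip_width: 0.0148
```

Request:
{"name": "carry_out", "arguments": {"rows": [{"jaw":0,"x":0,"y":0.1,"z":0,"roll":0},{"jaw":0,"x":0,"y":0,"z":0,"roll":0},{"jaw":0,"x":0,"y":0,"z":0,"roll":0}]}}

```text
time: 12.22
position: [0.5632, 0.0348, 0.2698]
eef_rot: [0.486, -0.487, 0.514, -0.512]
force: [-7.5, 0.0, 0.8]
grip_width: 0.0152
```

Request:
{"name": "carry_out", "arguments": {"rows": [{"jaw":0,"x":0,"y":0.1,"z":0,"roll":0},{"jaw":0,"x":0,"y":0,"z":0,"roll":0},{"jaw":0,"x":0,"y":0,"z":0,"roll":0}]}}

```text
time: 12.47
position: [0.5632, 0.0348, 0.269]
eef_rot: [0.486, -0.487, 0.514, -0.512]
force: [-7.6, 1.0, 2.0]
grip_width: 0.0151
```

Request:
{"name": "carry_out", "arguments": {"rows": [{"jaw":0,"x":0,"y":0.1,"z":0,"roll":0},{"jaw":0,"x":0,"y":0,"z":0,"roll":0},{"jaw":0,"x":0,"y":0,"z":0,"roll":0}]}}

```text
time: 12.72
position: [0.5631, 0.0348, 0.2684]
eef_rot: [0.486, -0.487, 0.514, -0.512]
force: [-8.8, -0.5, 4.2]
grip_width: 0.0154
```

Request:
{"name": "carry_out", "arguments": {"rows": [{"jaw":0,"x":0,"y":0.1,"z":0,"roll":0},{"jaw":0,"x":0,"y":0,"z":0,"roll":0},{"jaw":0,"x":0,"y":0,"z":0,"roll":0}]}}

```text
time: 12.97
position: [0.5631, 0.0348, 0.2683]
eef_rot: [0.486, -0.487, 0.513, -0.512]
force: [-11.1, 0.3, 9.6]
grip_width: 0.0148
```

The descent has stopped at 10.5 mm with Fz≈10 N, so it should be seated. I'll check the catch by eye.

```bash
cat > look.py <<'E'
import sys
from fit import U
from ov import *
o=manip.get_obs();print(o["position"],o["force"],o["torque"])
m=np.mean([grab("side").astype(float) for _ in range(10)],0)
b=np.clip((m-30)*2.2,0,255).astype(np.uint8)
dx=.002; a=[U[0]+dx,U[1]-.052*dx,U[2]]
cv2.imwrite(sys.argv[1],np.hstack([crop(b,240,175,45,65,8),overlay(b,"side",a,240,175,45,65,8,z0=.052)]))
E
python3 look.py pics/c7.png
```

```text
[ 0.6141  0.0318 -0.0521] [[-0.5, 0.1], [0.3, -0.0], [0.7, -0.2], [-0.7, 0.9], [-0.9, -0.4], [-0.4, 0.4], [0.9, -1.2]]
[ 0.5409 -0.2573 -0.0533] [[0.2, -0.3], [-0.1, 0.9], [-0.1, 0.8], [0.7, 0.2], [3.3, 0.5], [-2.9, 1.1], [-2.7, 4.6], [-0.6, 4.0]]
[0.56311972 0.0348333  0.26832858] [-11.11398842   0.30718893   9.59885759] [ 0.08578369  1.91253313 -0.0609825 ]
```

View pics/c7.png

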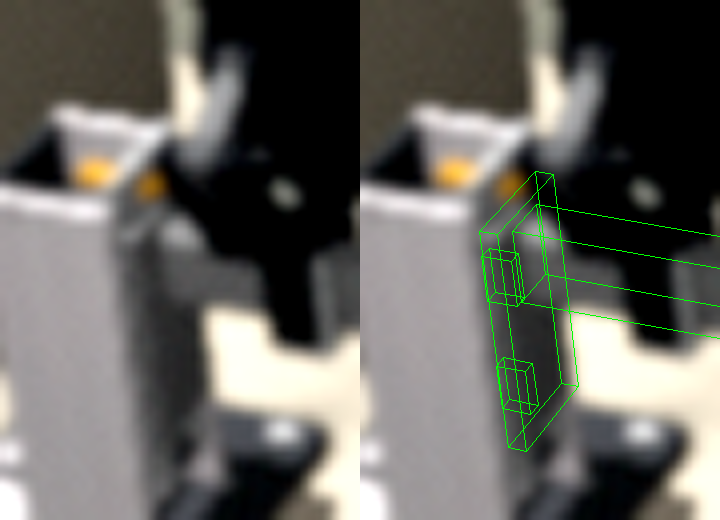

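The brass pin is visible above the plate's top edge at (150,186) in the crop. Its tip and tail are at the same pixels as at the start, so the catch is out. Next I relieve the load, open and retreat upward.

Request:
{"name": "carry_out", "arguments": {"rows": [{"jaw":0,"x":0,"y":-0.1,"z":-0.1,"roll":0},{"jaw":0,"x":0,"y":-0.05,"z":-0.05,"roll":0},{"jaw":0,"x":0,"y":0,"z":0,"roll":0},{"jaw":0,"x":0,"y":0,"z":0,"roll":0}]}}

```text
time: 13.8
position: [0.5627, 0.0348, 0.2685]
eef_rot: [0.487, -0.487, 0.513, -0.513]
force: [-4.1, 0.6, 0.4]
grip_width: 0.0151
```

Request:
{"name": "carry_out", "arguments": {"rows": [{"jaw":0.25,"x":0,"y":0,"z":0,"roll":0},{"jaw":0.4,"x":0,"y":0,"z":0,"roll":0},{"jaw":0.6,"x":0,"y":0,"z":0,"roll":0},{"jaw":0.7,"x":0,"y":0,"z":0,"roll":0},{"jaw":0.7,"x":0,"y":0,"z":0,"roll":0},{"jaw":0.7,"x":0,"y":0,"z":0,"roll":0}]}}

```text
time: 14.3
position: [0.5631, 0.0347, 0.2687]
eef_rot: [-0.487, 0.487, -0.513, 0.513]
force: [-0.6, 0.7, 0.2]
grip_width: 0.0596
```

Request:
{"name": "carry_out", "arguments": {"rows": [{"jaw":0.7,"x":0,"y":-1,"z":0,"roll":0},{"jaw":0.7,"x":0,"y":-2,"z":0,"roll":0},{"jaw":0.7,"x":0,"y":-3,"z":0,"roll":0},{"jaw":0.7,"x":0,"y":-3,"z":0,"roll":0},{"jaw":0.7,"x":0,"y":-2.5,"z":-1,"roll":0},{"jaw":0.7,"x":0,"y":-1,"z":-2,"roll":0},{"jaw":0.7,"x":0,"y":0,"z":-2,"roll":0},{"jaw":0.7,"x":0,"y":0,"z":0,"roll":0}]}}

```text
time: 14.97
position: [0.5102, 0.0377, 0.3953]
eef_rot: [-0.487, 0.487, -0.513, 0.513]
force: [-0.9, 0.8, 0.1]
grip_width: 0.0594
```

```bash
python3 look.py pics/c8.png
```

```text
[ 0.6141  0.0318 -0.0521] [[-0.5, 0.1], [0.3, -0.0], [0.7, -0.2], [-0.7, 0.9], [-0.9, -0.4], [-0.4, 0.4], [0.9, -1.2]]
[ 0.5409 -0.2573 -0.0533] [[0.2, -0.3], [-0.1, 0.9], [-0.1, 0.8], [0.7, 0.2], [3.3, 0.5], [-2.9, 1.1], [-2.7, 4.6], [-0.6, 4.0]]
[0.51018207 0.03767264 0.39534129] [-0.91834558  0.83295377  0.07844896] [-0.01958077  0.05474696 -0.02349907]
```

View pics/c8.png

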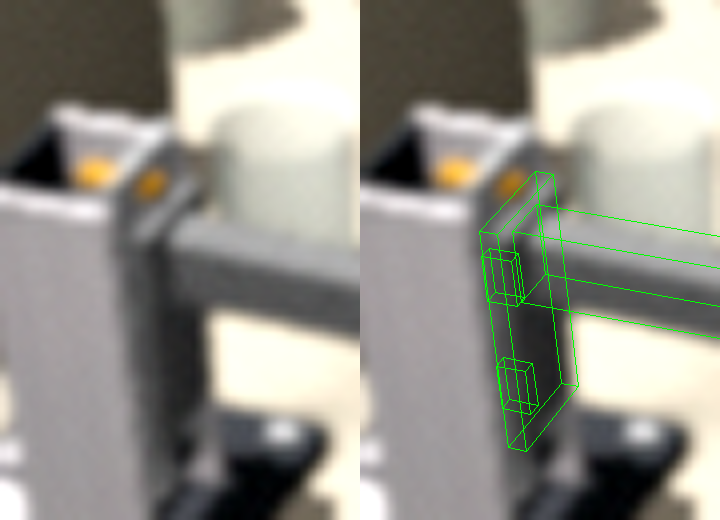

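The arm hangs level, on the overlay to within about 1 px. The pin is out above the plate (tip at crop (151,184), tail unchanged) and the gripper is clear.

```bash
python3 -c "
from rig import manip
print(manip.hand_in())"
```

```text
the job is handed in; nothing more can be done
None
```

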